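# Feed a nameplate blank under the guard with the push stick

## Robot

A 7-joint arm with a two-finger parallel gripper is mounted at the origin on the work surface. World frame = base frame: x ahead of the robot, y to its left, z up, the work surface at z = 0. Lengths are in m, angles in rad, forces in N, time in s.
With the tool pointing down it reaches from about 0.4 to 0.85 m from the base axis. Payload 10.4 kg.
Tool frame: the origin (TCP) lies between the finger pads; the fingertips stand 22 mm ahead of it and the grasp point (between the pads) lies 3 mm ahead of it; z points along the fingers, y is the line along which they close (so a half turn about z gives the same grasp; the last joint's range is limited). The gripper opens to 85 mm and grips with 20 to 120 N. Pads are 22 mm wide; open, the fingers measure 114 mm over their backs; the gripper's body (76 mm by 85 mm) begins 54 mm behind the grasp point. The pads swing forward as they close: fully open they stand 13 mm farther back than shut.
Start: joints at [1.225, 0.332, -0.065, 1.46, 0.022, 1.35, -0.088], TCP at [0.198, -0.593, 0.253] pointing down, gripper open.
Joint ranges: [-2.6, 2.6], [-0.5, 2.12], [-1.47, 1.34], [0.16, 2.42], [-1.27, 4.41], [0.06, 2.06], [-2.6, 2.6]. Speed limits (rad/s): [2.22, 2.22, 2.79, 2.79, 3.14, 3.14, 3.14].

## Interface

Orientations are given as a unit quaternion [x, y, z, w].
In Python, from workcell import manip, camera, ticket, boxes_of, outline_of gives the robot as it stands.
- The arm moves only by the tool carry_out, never from a script. Its argument "deltas" is a list of rows, each a list of 5 numbers: the shift along the tool's x, y, z as a fraction of full scale, then the turn about the tool's z as a fraction of full scale, then the opening, from -1 (shut) to 1 (fully open), so that 0 is half open. In form: [[tx, ty, tz, spin, gripper], ...]. A call has 1 to 20 rows; each row is the pose to reach, as a shift and turn from the pose commanded when the call began, along the tool's axes at that moment; what a row does not reach only later rows make up. Full scale, the value 1, is 150 mm for a shift and 30 degrees for a turn. A row lasts 1/8 s, in which the tool goes at most 62.5 mm and 10.7 degrees, less where a joint would pass 70% of its speed; a pose out of reach is approached as far as the arm can. A call with a number of a shift or a turn outside -1 to 1 is refused whole. A call with a gripper value outside its range is refused whole. The fingers move at their own pace and stop on an object; "force" is the grip in N (left out, the last holds). Time passes only in rows, so rows that repeat a pose let the fingers close. It gives the time, the measured TCP pose, the force, the opening and the grip force at its end, in the units of the state.
- manip.get_obs(): the state, without advancing time (a new reading comes with each control period).
- camera(name): name is "scene" or "top" or "wrist"; returns a dict with "img" (480x640x3 uint8, red, green, blue), "depth" (480x640 float32, m along the optical axis (not along the pixel's ray), 0 where there is no reading), "vertical_fov" (degrees; the focal length in pixels is half the picture's height over the tangent of half this angle, whatever the lens; pixels are square), "cx", "cy" (the principal point, pixels), "R" (3x3) and "t" (3): a world point X has camera coordinates R X + t. Camera axes: x right, y down, z forward; pixel columns grow to the right and rows downward; lengths in m; the calibration is good to about 2 mm. A picture is of the moment at which its call begins.
- ticket.hand_in(): hands the job in; it is judged then, once.
Trained networks look in a picture, given as the dict that the camera call returned (one of the last four; its "shot" number tells which), for a name from the list of things; names that differ only in an ending like _2 or _b are one class to them, and where a whole thing is asked for, a point or a joint stands for the part that bears it (a point fixed in the world has none). Each returns a list of dicts, best first, with "conf" (0 to 1); they miss things now and then, are a little off and sometimes report something else, mostly with a low value. They report only what shows in the picture. A call takes as long as a camera call. They do not tell look-alikes from the thing itself.
- boxes_of(query, picture): "position" ([x, y, z] in m, in world coordinates, good to about 4 mm: the middle of the surface that is visible of it).
- outline_of(query, picture): "region" (480x640 bool, what is visible of it).
The state is a dict: "clock": time; "joint_pos": joint angles; "joint_velocities": joint speeds; "tau": joint torques, N m; "position": TCP position; "ee_rot": TCP orientation; "ft_force": force on the tool from outside, world axes, zero at the start; "torque": the same for the moment, N m; "grip_width": opening from 0.0 (shut) to 1.0 (fully open); "grasp_force": force on a finger pad.
Only numpy, scipy, OpenCV 4.12 (cv2) and the standard library are available. Lean on these libraries where they do the work, as an engineer would, in place of code of your own. Each camera call takes 0.05 s, during which the arm holds its last target. There are 200 camera calls.

## Task

Take the push stick and with its nose, never with the hand, slide the wooden nameplate blank lying on the machine's bed in under the clear guard until it is fully home against the sprung stop inside, then press it there with about 10 N for a second so that it sits, never pushing with more than 20 N. Draw the stick out again without dragging the blank back and lay it flat on the desk, leaving everything else where it is.

Things in the scene. Friction and masses are not known exactly. Their poses are not given: they have to be found in the camera images.
- machine: Nameplate marking machine, low and fixed. Origin on the desk under the tunnel's mouth; x = feed direction (level, into the tunnel), z up. Its aluminium bed is 130 mm wide, top 10 mm above the desk, and runs from 200 mm before the mouth (-x) to the white marking head, which begins 190 mm inside the mouth, 130 mm wide, 125 mm high.
- mouth (a point): On the bed's top face, midway between the guides, where the guard begins; axes as the machine's. The tunnel is 64 mm wide between grey guides 22 mm high, roofed by a clear sheet 22 mm above the bed. The guides begin 20 mm before the mouth; behind that, lead-ins 16 mm high flare out to about 96 mm apart at 62 mm before the mouth. Farther back the bed is open.
- roller_foot (a point): On the bed, 70 mm inside the mouth, under a sprung rubber roller (24 mm across, turns freely, on posts up to 64 mm above the desk) that hangs 8 mm above the bed. The plate must lift it 2 mm: the push peaks at about 3 to 6 N as the front edge goes under; from then on the plate drags with 1 to 3 N.
- stop_middle (a point): On the bed, 138 mm inside the mouth: middle of the setting range of the stop. NOT the stop itself: from job to job the face of the stop's steel buffer rests anywhere up to 22 mm before or beyond this point along the feed, unmeasured. The buffer is sprung: it yields at about 4 N, then 1.5 N per mm, solid after 6 mm, and comes back to its resting place when let go.
- feeler (a joint): Brass feeler pin, 6 mm across, standing 10 mm out of the stop's buffer towards the mouth, pushed in along the feed by the plate (m). 0 = untouched; 0.010 = plate's front edge has reached the resting buffer face: fully home; more = buffer compressed by the rest. Light spring (0.3 to 1.4 N): the plate's drag under the roller keeps the pin in.
- plate: Blank nameplate, plain pale wood, 110 x 60 x 10 mm, about 60 g, lying flat on the open infeed part of the bed, a little askew and off centre. Origin: centre of its underside; x is along its length, towards the tunnel; z up.
- plate_front (a point): Middle of the plate's front (leading) end face, 55 mm ahead of its origin and 5 mm above its underside; axes as the plate's.
- stick: Push stick of brown wood, about 120 g, flat on the desk behind the infeed end. Blade 190 mm long, 24 mm wide, 12 mm thick; on it a handle block 60 mm long, 22 mm wide, its top 52 mm above the underside. Origin on the underside under the handle's middle; x along the blade to its nose, 130 mm ahead (the tail is 60 mm behind); z up. Centre of mass about 15 mm ahead.
- stick_grip (a point): Where to grip the stick: the middle of the handle block, 34 mm above the stick's underside (the block spans 12 to 52 mm above it), fingers closing across the 22 mm width (the stick's y).
- stick_nose (a point): Middle of the blade's flat pushing end, 130 mm ahead of the stick's origin, 6 mm above its underside.
- mug: Bystander: white mug, 76 mm across, 90 mm high. Origin: centre of its underside.
- stapler: Bystander: black stapler, 130 x 34 x 45 mm. Origin: centre of its underside.
- glue: Bystander: white glue bottle, 32 mm across, 70 mm high. Origin: centre of its underside.
- tin: Bystander: round flat metal tin, 72 mm across, 20 mm high. Origin: centre of its underside.
- marker: Bystander: grey marker pen, 130 x 13 x 12 mm, lying beside the bed. Origin: centre of its underside, x along it.
- calculator: Bystander: desk calculator, 100 x 150 x 20 mm. Origin: centre of its underside.
- spare: Bystander: a smaller wooden nameplate, 80 x 45 x 10 mm, lying on the desk, not to be used. Origin: centre of its underside.
There are look-alikes about, which are no part of the job. Several things look just like the stick: the one meant starts farthest to the robot's left. Leave any black or red look-alike of the plate alone.

How it is judged:
By the outcome, as a careful person would: the job done as asked, in the order asked, and still so for the second after the job is handed in, with the robot touching nothing.
It also fails if it takes over 61 s, if anything falls off the work surface, if the arm or the gripper's body presses on something with over 40 N, if the wrist force passes 120 N, or if a joint passes its speed limit or range.

## Working session

There is one attempt and no reset: what is moved stays moved. The work goes in short steps, Python scripts to look and compute and a tool call to move; the robot and the scene stay as the last step left them, time stands still between calls to the robot, and variables do not carry over. Pictures are saved under pics/ and viewed, at most 10 in all, crops included, and the job is handed in when it is done.

Besides the shell and the picture viewer there is one more tool, called after "Emit:" in YAML: its name, and indented under it one key for each argument. carry_out: Moves the arm, as the interface text tells. Its arguments: {"type":"object","properties":{"deltas":{"type":"array","items":{"type":"array","items":{"type":"number"}}},"force":{"type":"number"}},"required":["deltas"]}

```bash
mkdir -p pics; cat > h.py <<'E'
import numpy as np, cv2
from workcell import manip, camera, ticket, boxes_of, outline_of
def K(p): return 240/np.tan(np.radians(p["vertical_fov"]/2))
def cloud(p):
    f=K(p); d=p["depth"]; v,u=np.mgrid[:480,:640]
    c=np.stack([(u-p["cx"])/f*d,(v-p["cy"])/f*d,d],-1)
    return (c-p["t"])@p["R"]   # R^T (c-t)
def save(p,n): cv2.imwrite(f"pics/{n}.png",p["img"][:,:,::-1])
def proj(p,X):
    c=p["R"]@np.array(X)+p["t"]; return c[:2]/c[2]*K(p)+[p["cx"],p["cy"]]
E
python3 - <<'E'
from h import *
for n in("top","scene"):
    p=camera(n); save(p,n+"0"); print(n,p["vertical_fov"],p["t"],p["R"].round(3).tolist())
    for q in ["machine","plate","stick","mug","stapler","glue","tin","marker","calculator","spare"]:
        print(q,[(np.round(b["position"],3).tolist(),round(b["conf"],2)) for b in boxes_of(q,p)][:5])
print(manip.get_obs())
E
```

```text
top 56.6255871799306 [-0.04664307  0.5194664   1.13160206] [[0.004, -1.0, 0.011], [-0.986, -0.006, -0.166], [0.166, -0.01, -0.986]]
machine [([0.6, 0.187, 0.038], 0.9)]
plate [([0.39, -0.305, 0.014], 0.87), ([0.41, -0.096, 0.007], 0.81), ([0.584, -0.04, 0.017], 0.65)]
stick [([0.293, -0.466, 0.008], 0.91), ([0.56, -0.285, 0.009], 0.83), ([0.563, -0.534, 0.012], 0.66)]
mug [([0.434, 0.42, 0.046], 0.84), ([0.557, -0.288, 0.008], 0.69), ([0.744, -0.125, 0.041], 0.4)]
stapler [([0.407, 0.107, 0.043], 0.8), ([0.559, -0.29, 0.01], 0.19)]
glue [([0.746, -0.125, 0.041], 0.73)]
tin [([0.703, -0.328, 0.019], 0.68), ([0.598, 0.186, 0.034], 0.59)]
marker [([0.694, -0.042, 0.011], 0.69)]
calculator [([0.781, 0.05, 0.022], 0.69)]
spare [([0.732, 0.261, 0.01], 0.62), ([0.411, 0.106, 0.047], 0.27)]
scene 46.88780681747032 [-0.41882544 -0.12149262  1.55864457] [[0.83, 0.558, -0.019], [0.309, -0.487, -0.817], [-0.465, 0.672, -0.577]]
machine [([0.626, 0.184, 0.035], 0.55)]
plate [([0.418, -0.104, 0.011], 0.94), ([0.399, -0.312, 0.007], 0.84), ([0.589, -0.05, 0.022], 0.79)]
stick [([0.571, -0.544, 0.01
[... 423 characters left out ...]
'joint_pos': array([ 1.22538773,  0.33220014, -0.06469086,  1.46009197,  0.02160718,
        1.34991016, -0.08849695]), 'joint_velocities': array([-0.00096111, -0.00060877, -0.00022906,  0.00110016, -0.00114162,
       -0.00017388,  0.00051459]), 'tau': array([ 2.10861085e-04, -6.25224495e+01,  4.93753259e-02, -3.91820455e+01,
        1.65094051e-02,  1.79864161e-03,  1.61405882e-05]), 'position': array([ 0.19828531, -0.592733  ,  0.25334125]), 'ee_rot': array([9.87002654e-01, 1.60703946e-01, 1.12919967e-05, 4.11289708e-05]), 'ft_force': array([-0.45584093,  0.15742774, -0.19522246]), 'torque': array([0.03425892, 0.03749764, 0.02357215]), 'grasp_force': 0.0, 'grip_width': 0.9988789172313115}
```

View pics/top0.png

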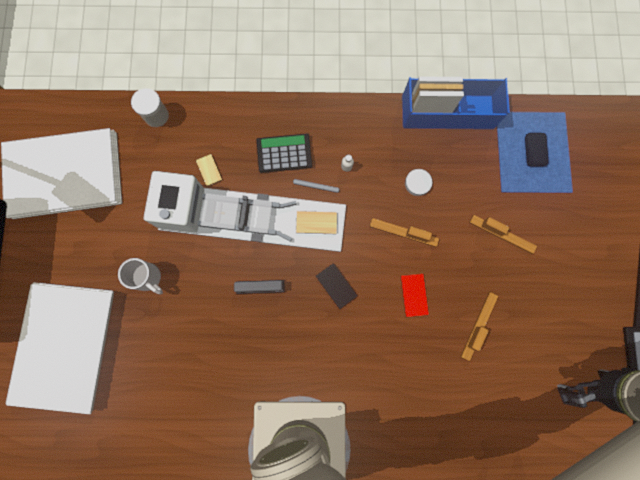

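View pics/scene0.png

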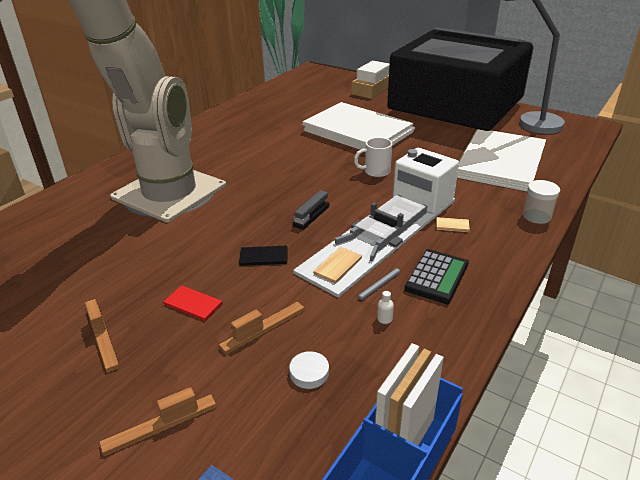

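The top view shows the stick meant (farthest left) with its nose at about (371,226) and handle at (422,236). The plate is at (317,222), and the tunnel mouth at about (275,217), feeding to the left (+y). Two other sticks, plus a black and a red plate look-alike, are to be left alone.

```bash
cat > m.py <<'E'
from h import *
def rect(P):
    r=cv2.minAreaRect(P[:,:2].astype(np.float32)*1000); c=cv2.boxPoints(r)
    e=[c[1]-c[0],c[2]-c[1]]; e=max(e,key=np.linalg.norm); a=np.degrees(np.arctan2(e[1],e[0]))%180
    return np.round(r[0],1),np.round(sorted(r[1]),1),round(float(a),2)
def pick(p,q,near):
    b=min(outline_of(q,p),key=lambda b:np.hypot(*(np.median(cloud(p)[b["region"]],0)[:2]-near)))
    return b["region"]
def flat(p,m,z):   # mask pixels intersected with plane z
    v,u=np.nonzero(m); f=K(p); r=np.stack([(u-p["cx"])/f,(v-p["cy"])/f,np.ones(len(u))],-1)@p["R"]
    o=-p["R"].T@p["t"]; return o+r*((z-o[2])/r[:,2])[:,None]
E
python3 - <<'E'
from m import *
for n in("top","scene"):
    p=camera(n); C=cloud(p); print(n)
    s=pick(p,"stick",[.56,-.29]); z=C[...,2]
    lo=s&(z<.02); hi=s&(z>.04)
    print("stick all",rect(flat(p,lo,.012)),"blade z",np.median(z[lo]));print("handle top",rect(flat(p,hi,.052)),np.median(z[hi]),hi.sum())
    print("hi cloud",np.median(C[hi],0).round(4), "lo range",C[lo].min(0).round(3),C[lo].max(0).round(3))
    m=pick(p,"plate",[.585,-.04]); print("plate",rect(flat(p,m,.02)),np.median(z[m]))
    k=pick(p,"machine",[.6,.18]); 
    B=C[k&(abs(z-.01)<.004)]; print("bed",rect(B),len(B), k.sum())
    H=C[k&(abs(z-.125)<.006)]; print("head",rect(H),len(H))
    R=C[k&(abs(z-.032)<.004)]; print("roof",rect(R),len(R))
    np.savez(n+".npz",C=C,k=k)
    cv2.imwrite(f"pics/{n}_crop.png",cv2.resize(p["img"][160:260,130:450] if n=="top" else p["img"][130:360,200:480],None,fx=2.5,fy=2.5,interpolation=3)[:,:,::-1])
E
```

```text
top
stick all (array([ 559. , -278.8]), array([ 27. , 189.3]), 72.5) blade z 0.010595719343361617
handle top (array([ 558.1, -278.6]), array([ 22.3, 147.5]), 71.87) 0.050102078749866996 185
hi cloud [ 0.5473 -0.3126  0.0501] lo range [ 0.522 -0.369 -0.006] [ 0.599 -0.189  0.02 ]
plate (array([583.1, -39.3]), array([ 61.7, 108.5]), 88.64) 0.018855006025297792
bed (array([599.6, 134.3]), array([131.1, 497.9]), 83.47) 2927 8878
head (array([621.3, 327.2]), array([109.6, 129.7]), 173.37) 2023
roof (array([607.9, 199.4]), array([127.7, 348.6]), 84.8) 1581
scene
stick all (array([ 550.7, -281.4]), array([ 68.8, 191.4]), 72.8) blade z 0.010357572006829109
handle top (array([ 570.6, -325.5]), array([ 58.9, 145.7]), 70.4) 0.04979798655132936 364
hi cloud [ 0.5566 -0.3189  0.0498] lo range [ 0.51  -0.376 -0.004] [ 0.605 -0.19   0.02 ]
plate (array([592.8, -46.3]), array([ 68. , 119.8]), 90.04) 0.018169957306912607
bed (array([604.4, 126.8]), array([134.6, 491.3]), 83.29) 2480 8129
head (array([627.6, 325.4]), array([116. , 128.6]), 173.57) 965
roof (array([613.1, 209. ]), array([131.6, 344.6]), 83.5) 1437
```

View pics/top_crop.png

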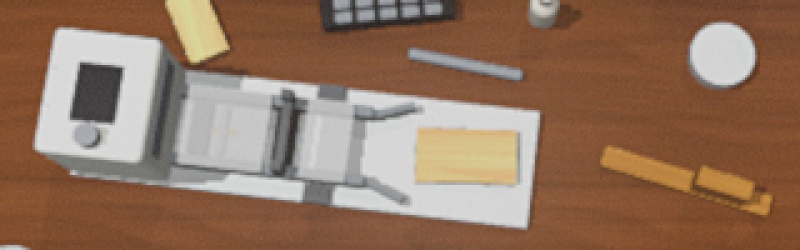

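Emit:
carry_out:
  deltas:
    - [1, -0.37, 0, -1, 1]
    - [1, -0.37, 0, -1, 1]
    - [1, -0.37, 0, -1, 1]

```text
clock: 1.88
position: [0.326, -0.4899, 0.2536]
ee_rot: [0.91, 0.415, 0.001, 0.0]
ft_force: [-0.3, -0.7, 0.4]
grip_width: 1.0
grasp_force: 0.0
```

Emit:
carry_out:
  deltas:
    - [0.95, 0.16, 0.3, -0.79, 1]
    - [0.95, 0.16, 0.3, -0.79, 1]
    - [0.95, 0.16, 0.3, -0.79, 1]
    - [0.95, 0.16, 0.3, -0.79, 1]

```text
clock: 2.38
position: [0.4365, -0.4002, 0.2078]
ee_rot: [0.807, 0.59, 0.0, -0.0]
ft_force: [-0.2, -0.5, 0.1]
grip_width: 1.002
grasp_force: 0.0
```

```bash
cat >> m.py <<'E'
def yaw():
    from scipy.spatial.transform import Rotation as Ro
    m=Ro.from_quat(manip.get_obs()["ee_rot"]).as_matrix(); return np.degrees(np.arctan2(m[1,0],m[0,0])),m
def go(x,y,z,yw):
    o=manip.get_obs(); a,m=yaw(); d=m.T@(np.array([x,y,z])-o["position"])
    print("now",o["position"].round(4),"yaw",round(a,2),"delta units",(d/.15).round(3),"spin",round(-((yw-a+180)%360-180)/30,3),"t",round(o["clock"],2),"F",o["ft_force"].round(2),"m.z",m[:,2].round(3))
E
python3 - <<'E'
from m import *
go(.5484,-.3122,.16,72.3)
p=camera("wrist"); save(p,"w1"); print(p["t"],p["R"].round(3).tolist(),p["vertical_fov"],p["cx"],p["cy"])
for q in["stick","plate","machine"]:
    for b in outline_of(q,p): 
        C=cloud(p)[b["region"]]; z=C[:,2]; print(q,round(b["conf"],2),b["region"].sum(),np.median(C,0).round(3),rect(C[z<.025]) if (z<.025).sum()>9 else "", rect(C[z>.045]) if (z>.045).sum()>9 else "")
E
```

```text
now [ 0.4365 -0.4002  0.2078] yaw 72.33 delta units [0.785 0.533 0.319] spin 0.001 t 2.38 F [-0.18 -0.47  0.09] m.z [-0.     0.001 -1.   ]
[-0.5375042  -0.26100719  0.27010388] [[0.953, -0.304, -0.0], [-0.293, -0.921, 0.257], [-0.078, -0.245, -0.966]] 65.93962622531576 316.2632448183611 238.9140764811735
stick 0.84 6400 [ 0.547 -0.316  0.042] (array([ 558.5, -318.6]), array([ 40. , 114.5]), 72.95) (array([ 522.7, -330.6]), array([ 54.1, 121.2]), 29.78)
stick 0.7 4056 [ 0.334 -0.482  0.011] (array([ 309.3, -473.5]), array([ 32.5, 192.5]), 155.28) (array([ 355.9, -390.1]), array([  7. , 227.6]), 26.89)
plate 0.61 10144 [ 0.394 -0.303  0.01 ] (array([ 389.5, -302.8]), array([ 62.7, 113.9]), 5.65) (array([ 456.7, -337.3]), array([0., 0.]), 0.0)
```

Emit:
carry_out:
  deltas:
    - [0.5, 0.53, 0.3, 0, 1]
    - [0.78, 0.53, 0.3, 0, 1]
    - [0.78, 0.53, 0.3, 0, 1]
    - [0.78, 0.53, 0.3, 0, 1]

```text
clock: 3.08
position: [0.5475, -0.3135, 0.163]
ee_rot: [0.808, 0.59, 0.0, -0.0]
ft_force: [-1.0, -0.2, -0.2]
grip_width: 1.003
grasp_force: 0.0
```

```bash
python3 - <<'E'
from m import *
go(.5484,-.3122,.039,72.3)
p=camera("wrist"); save(p,"w2")
print("cam", (-p["R"].T@p["t"]).round(3))
C=cloud(p); z=C[...,2]
near=np.hypot(C[...,0]-.548,C[...,1]+.312)
for lo,hi in((.045,.058),(.006,.02)):
    m=((z>lo)&(z<hi)&(near<.16)).astype(np.uint8); n,l,s,_=cv2.connectedComponentsWithStats(m)
    for i in np.argsort(-s[1:,4])[:2]+1: print(lo,s[i,4],rect(C[l==i]),np.median(C[l==i],0).round(4))
for q in["plate","machine"]:
    for b in outline_of(q,p): print(q,round(b["conf"],2),rect(C[b["region"]]))
E
```

```text
now [ 0.5475 -0.3135  0.163 ] yaw 72.28 delta units [0.01  0.004 0.827] spin -0.001 t 3.08 F [-0.95 -0.17 -0.22] m.z [-0.     0.001 -1.   ]
cam [ 0.568 -0.251  0.283]
0.045 2921 (array([ 551.8, -313.8]), array([21.7, 60.5]), 73.23) [ 0.5525 -0.3116  0.0514]
0.006 5437 (array([ 416.8, -301.2]), array([60.1, 60.5]), 5.45) [ 0.4189 -0.301   0.0095]
0.006 5202 (array([ 574.7, -240.3]), array([ 24. , 105.9]), 73.05) [ 0.5763 -0.2351  0.0115]
plate 0.77 (array([ 481.4, -169.8]), array([ 57.1, 229.5]), 150.85)
plate 0.66 (array([ 449.5, -297.6]), array([ 65.2, 245.9]), 6.84)
```

View pics/w2.png

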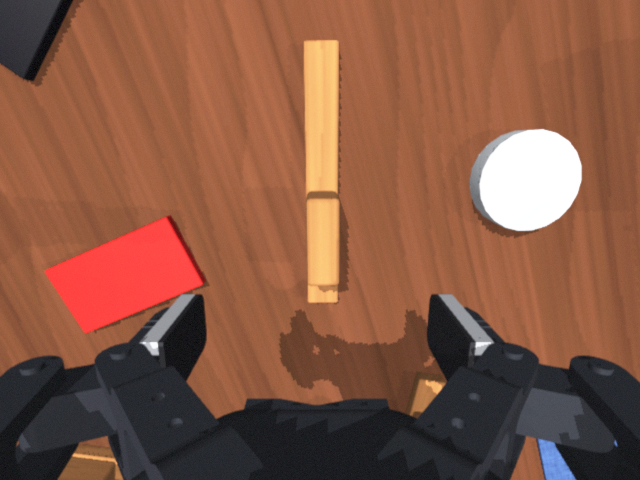

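The wrist view has the stick in the middle: nose at (321,42), handle at rows 197–292. It lies between the fingers, 4 mm to one side.

Emit:
carry_out:
  deltas:
    - [0, 0.025, 0.4, -0.025, 1]
    - [0, 0.025, 0.7, -0.025, 1]
    - [0, 0.025, 0.82, -0.025, 1]
    - [0, 0.025, 0.82, -0.025, 1]
    - [0, 0.025, 0.82, -0.025, -1]
    - [0, 0.025, 0.82, -0.025, -1]
    - [0, 0.025, 0.82, -0.025, -1]
    - [0, 0.025, 0.82, -0.025, -1]
    - [0, 0.025, 0.82, -0.025, -1]
    - [0, 0.025, 0.82, -0.025, -1]
  force: 60

```text
clock: 4.47
position: [0.5508, -0.316, 0.0411]
ee_rot: [0.804, 0.594, 0.0, 0.001]
ft_force: [-0.8, -0.0, 6.4]
grip_width: 0.25
grasp_force: 59.6
```

Emit:
carry_out:
  deltas:
    - [0, 0.025, -0.15, 0, -1]
    - [0, 0.025, -0.35, 0, -1]
    - [0.25, -0.05, -0.35, -0.2, -1]
    - [0.43, -0.105, -0.35, -0.35, -1]
    - [0.43, -0.105, -0.35, -0.35, -1]
    - [0.43, -0.105, -0.35, -0.35, -1]

```text
clock: 5.22
position: [0.5539, -0.2499, 0.0924]
ee_rot: [0.747, 0.665, -0.0, -0.0]
ft_force: [0.3, 0.3, -1.7]
grip_width: 0.244
grasp_force: 58.8
```

```bash
python3 - <<'E'
from m import *
go(.555,-.249,.09,83.4)
o=manip.get_obs(); print(o["grip_width"],o["torque"])
p=camera("wrist"); save(p,"w3"); C=cloud(p); z=C[...,2]
y=o["position"]
near=np.hypot(C[...,0]-y[0],C[...,1]-y[1])
hb=((z>.04)&(z<.085)&(near<.17)).astype(np.uint8); n,l,s,_=cv2.connectedComponentsWithStats(hb)
for i in np.argsort(-s[1:,4])[:3]+1: print("comp",s[i,4],rect(C[l==i]),np.median(C[l==i],0).round(4),C[l==i].max(0).round(4))
for q in["plate","machine"]:
    for b in outline_of(q,p):
        r=b["region"]; Q=C[r]; print(q,round(b["conf"],2),r.sum(),rect(Q),np.median(Q,0).round(4))
        if q=="machine": Q=Q[abs(Q[:,2]-.01)<.004]; print(" bed",rect(Q),Q.min(0).round(3),Q.max(0).round(3))
np.save("w3.npy",C)
E
```

```text
now [ 0.5539 -0.2499  0.0924] yaw 83.41 delta units [0.007 0.007 0.016] spin 0.0 t 5.22 F [ 0.27  0.29 -1.65] m.z [-0.001 -0.    -1.   ]
0.24432896507033755 [-0.07313713 -0.03036903 -0.05284807]
comp 14676 (array([ 562.5, -179.1]), array([24.2, 87.4]), 83.3) [ 0.5628 -0.1749  0.0628] [ 0.5795 -0.1346  0.085 ]
comp 248 (array([ 536.8, -238.2]), array([ 3.1, 12.4]), 23.73) [ 0.5367 -0.2389  0.0808] [ 0.5428 -0.2357  0.085 ]
comp 124 (array([ 576.3, -244.4]), array([1.2, 5.6]), 172.42) [ 0.576  -0.2444  0.0812] [ 0.5791 -0.2437  0.085 ]
plate 0.7 4545 (array([ 484.1, -138.1]), array([ 55.5, 172.1]), 167.16) [ 0.4235 -0.1159  0.0091]
plate 0.65 10665 (array([ 453.6, -280.7]), array([ 89.9, 275.7]), 23.68) [ 0.3906 -0.2922  0.0094]
plate 0.51 11532 (array([ 651., -279.]), array([ 65.8, 256. ]), 143.67) [ 0.7008 -0.3142  0.0195]
plate 0.27 25236 (array([ 555.1, -234.9]), array([ 35.8, 216.1]), 82.26) [ 0.5594 -0.2083  0.0637]
```

View pics/w3.png

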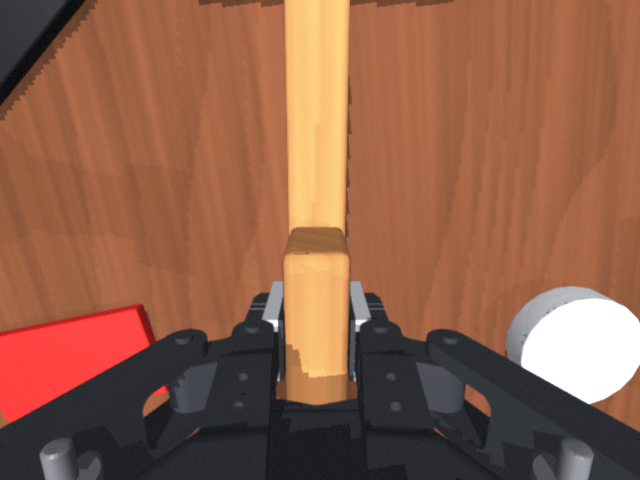

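The wrist view shows the stick held square between the pads, blade centred at column 317; the nose is cut off at the top of the picture. I'll check its pitch and where the nose is with the top camera.

```bash
python3 - <<'E'
from m import *
C=np.load("w3.npy").reshape(-1,3); u=np.array([np.cos(np.radians(83.4)),np.sin(np.radians(83.4)),0]); v=np.array([u[1],-u[0],0])
o=manip.get_obs()["position"]; D=C-o; s=D@u; l=D@v
k=(abs(l)<.009)&(s>.04)&(s<.12)&(abs(C[:,2]-.063)<.01); print("slope",np.polyfit(s[k],C[k,2],1), "handle end s", np.percentile(s[(abs(l)<.009)&(C[:,2]>.095)],[1,99]))
p=camera("top"); C=cloud(p); z=C[...,2]
w=C-o; s=w@u; l=w@v
k=(abs(l)<.02)&(s>.04)&(s<.17)&(z>.04)&(z<.08)
print("top: nose s",np.percentile(s[k],[98,99.5,100]),"lat",np.percentile(l[k],[1,50,99]),"z vs s",np.polyfit(s[k],z[k],1),rect(C[k]))
# machine frame rel: bed edge laterals & plate & bed end
M=C-np.array([.5939,.0846,0]); s=M@u; l=M@v
b=(abs(z-.0095)<.003)&(s>-.23)&(s<.3)&(abs(l)<.1)
k=pick(p,"machine",[.6,.18])&b
print("bed lat",np.percentile(l[k],[.5,99.5]),"end s",np.percentile(s[k],.5))
hd=(abs(z-.125)<.006)&(s>.1); print("head start",np.percentile(s[hd],[1,2,98]),np.percentile(l[hd],[1,99]))
for q in["plate"]:
    m=pick(p,"plate",[.585,-.04])&(abs(z-.019)<.004); print("plate lat/s",np.percentile(l[m],[1,50,99]),np.percentile(s[m],[1,99]),rect(C[m]))
rr=(z>.055)&(z<.07)&(abs(l)<.05)&(s>0)&(s<.15); print("roller posts s",np.percentile(s[rr],[5,50,95]) if rr.any() else None)
E
```

```text
slope [-4.69813202e-05  6.28446337e-02] handle end s [-0.02004459  0.06671685]
top: nose s [0.13005214 0.1314644  0.13176937] lat [-0.01358116 -0.00251778  0.01008149] z vs s [0.00111659 0.06153371] (array([ 562.3, -164.9]), array([25.1, 91.6]), 83.59)
bed lat [-0.06508531  0.0648078 ] end s -0.19759642233464572
head start [0.19193142 0.19311444 0.29591714] [-0.06297026  0.06141498]
plate lat/s [-0.02645093  0.00501165  0.03667325] [-0.17783903 -0.07128325] (array([584.2, -39.3]), array([ 61.3, 108.3]), 88.54)
roller posts s [0.06490056 0.07021983 0.0765142 ]
```

Emit:
carry_out:
  deltas:
    - [0, 0.02, 0.15, 0, -1]
    - [0, 0.02, 0.263, 0, -1]
    - [0, 0.02, 0.263, 0, -1]
    - [0.05, 0.02, 0.263, 0, -1]
    - [0.1, 0.02, 0.263, 0, -1]
    - [0.14, 0.02, 0.263, 0, -1]
    - [0.18, 0.02, 0.263, 0, -1]
    - [0.22, 0.02, 0.263, 0, -1]
    - [0.26, 0.02, 0.263, 0, -1]
    - [0.3, 0.02, 0.263, 0, -1]
    - [0.33, 0.02, 0.263, 0, -1]
    - [0.36, 0.02, 0.263, 0, -1]
    - [0.39, 0.02, 0.263, 0, -1]
    - [0.42, 0.02, 0.263, 0, -1]
    - [0.45, 0.02, 0.263, 0, -1]
    - [0.48, 0.02, 0.263, 0, -1]
    - [0.5, 0.02, 0.263, 0, -1]
    - [0.5, 0.02, 0.263, 0, -1]

```text
clock: 7.78
position: [0.5659, -0.1747, 0.0533]
ee_rot: [0.746, 0.666, 0.0, -0.0]
ft_force: [-0.1, 0.6, -0.5]
grip_width: 0.251
grasp_force: 58.8
```

```bash
cat >> m.py <<'E'
u=np.array([.1149,.9934,0]); v=np.array([.9934,-.1149,0]); O=np.array([.5939,.0846,0])
def st():
    o=manip.get_obs(); d=o["position"]-O
    print("t",round(o["clock"],2),"nose s",round(1000*(d@u)+131,1),"lat",round(1000*(d@v),1),"z",o["position"][2].round(4),"Ffeed",round(o["ft_force"]@u,2),"F",o["ft_force"].round(2),"yaw",yaw()[0].round(2))
E
python3 - <<'E'
from m import *
st(); p=camera("top"); C=cloud(p); z=C[...,2]; M=C-O; s=M@u; l=M@v
m=pick(p,"plate",[.59,.01]); Q=flat(p,m,.02)-O; print("plate s",np.percentile(Q@u,[1,99]),"l",np.percentile(Q@v,[1,99]),rect(flat(p,m,.02)))
cv2.imwrite("pics/t4.png",cv2.resize(p["img"][160:280,200:440],None,fx=3,fy=3,interpolation=3)[:,:,::-1])
E
```

```text
t 7.78 nose s -129.8 lat 2.0 z 0.0533 Ffeed 0.56 F [-0.09  0.57 -0.48] yaw 83.48
plate s [-0.24689484 -0.14888286] l [-0.21144422 -0.11153578] (array([411.1, -93.9]), array([ 58.8, 107.6]), 35.75)
```

View pics/t4.png

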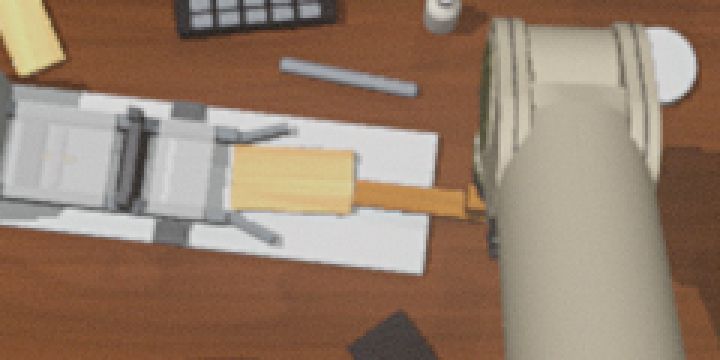

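The plate's front edge is at column 232, just between the guides. Its rear (355, rows 152–213) is still a few degrees askew, and the nose is left of its middle, which turns it straight. I'll go on in small steps.

Emit:
carry_out:
  deltas:
    - [0.03, 0, 0, 0, -1]
    - [0.06, 0, 0, 0, -1]
    - [0.09, 0, 0, 0, -1]
    - [0.12, 0, 0, 0, -1]
    - [0.15, 0, 0, 0, -1]
    - [0.15, 0, 0, 0, -1]

```text
clock: 8.62
position: [0.5685, -0.1523, 0.0534]
ee_rot: [0.746, 0.666, 0.0, -0.0]
ft_force: [0.3, -0.4, -1.3]
grip_width: 0.25
grasp_force: 58.8
```

```bash
python3 - <<'E'
from m import *
st()
E
```

```text
t 8.62 nose s -107.2 lat 2.0 z 0.0534 Ffeed -0.36 F [ 0.25 -0.39 -1.28] yaw 83.49
```

Emit:
carry_out:
  deltas:
    - [0.03, 0, 0, 0, -1]
    - [0.06, 0, 0, 0, -1]
    - [0.09, 0, 0, 0, -1]
    - [0.12, 0, 0, 0, -1]
    - [0.15, 0, 0, 0, -1]
    - [0.15, 0, 0, 0, -1]

```text
clock: 9.38
position: [0.5708, -0.1306, 0.0533]
ee_rot: [0.746, 0.666, -0.0, 0.0]
ft_force: [-2.1, -2.1, -1.0]
grip_width: 0.252
grasp_force: 58.9
```

```bash
python3 - <<'E'
from m import *
st(); p=camera("top")
cv2.imwrite("pics/t5.png",cv2.resize(p["img"][160:280,200:440],None,fx=3,fy=3,interpolation=3)[:,:,::-1])
E
```

```text
t 9.38 nose s -85.4 lat 1.7 z 0.0533 Ffeed -2.33 F [-2.09 -2.11 -0.98] yaw 83.45
```

View pics/t5.png

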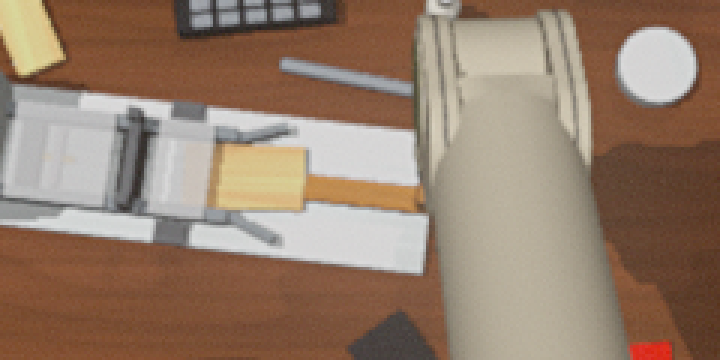

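The plate's front (about column 185) is under the guard, and its rear right corner is at the lead-in, so it is being straightened with 2–3 N. I'll continue.

Emit:
carry_out:
  deltas:
    - [0.02, 0, 0, 0, -1]
    - [0.04, 0, 0, 0, -1]
    - [0.06, 0, 0, 0, -1]
    - [0.07, 0, 0, 0, -1]
    - [0.07, 0, 0, 0, -1]

```text
clock: 10.05
position: [0.5723, -0.1196, 0.0534]
ee_rot: [0.746, 0.666, 0.0, -0.0]
ft_force: [-0.5, -0.2, -2.3]
grip_width: 0.249
grasp_force: 58.9
```

Emit:
carry_out:
  deltas:
    - [0.02, 0, 0, 0, -1]
    - [0.04, 0, 0, 0, -1]
    - [0.06, 0, 0, 0, -1]
    - [0.07, 0, 0, 0, -1]
    - [0.07, 0, 0, 0, -1]

```text
clock: 10.68
position: [0.5736, -0.1093, 0.0534]
ee_rot: [0.746, 0.666, 0.0, 0.0]
ft_force: [-0.3, -0.0, -0.7]
grip_width: 0.247
grasp_force: 58.9
```

Emit:
carry_out:
  deltas:
    - [0.02, 0, 0, 0, -1]
    - [0.04, 0, 0, 0, -1]
    - [0.06, 0, 0, 0, -1]
    - [0.07, 0, 0, 0, -1]
    - [0.07, 0, 0, 0, -1]

```text
clock: 11.3
position: [0.5746, -0.099, 0.0534]
ee_rot: [0.746, 0.666, 0.0, 0.0]
ft_force: [-0.3, -0.0, -0.4]
grip_width: 0.249
grasp_force: 58.9
```

```bash
python3 - <<'E'
from m import *
st()
E
```

```text
t 11.3 nose s -53.6 lat 2.0 z 0.0534 Ffeed -0.06 F [-0.3  -0.03 -0.37] yaw 83.46
```

Emit:
carry_out:
  deltas:
    - [0.02, 0, 0, 0, -1]
    - [0.04, 0, 0, 0, -1]
    - [0.06, 0, 0, 0, -1]
    - [0.07, 0, 0, 0, -1]
    - [0.07, 0, 0, 0, -1]

```text
clock: 11.92
position: [0.5755, -0.0901, 0.0534]
ee_rot: [0.747, 0.665, -0.001, 0.0]
ft_force: [-2.0, -4.9, 0.4]
grip_width: 0.25
grasp_force: 59.2
```

Emit:
carry_out:
  deltas:
    - [0.02, 0, 0, 0, -1]
    - [0.04, 0, 0, 0, -1]
    - [0.06, 0, 0, 0, -1]
    - [0.07, 0, 0, 0, -1]
    - [0.07, 0, 0, 0, -1]

```text
clock: 12.55
position: [0.5769, -0.0785, 0.0533]
ee_rot: [0.746, 0.666, -0.0, 0.0]
ft_force: [-1.4, -2.6, 0.2]
grip_width: 0.249
grasp_force: 59.1
```

Emit:
carry_out:
  deltas:
    - [0.02, 0, 0, 0, -1]
    - [0.04, 0, 0, 0, -1]
    - [0.06, 0, 0, 0, -1]
    - [0.07, 0, 0, 0, -1]
    - [0.07, 0, 0, 0, -1]

```text
clock: 13.18
position: [0.5782, -0.0675, 0.0533]
ee_rot: [0.746, 0.666, 0.0, -0.0]
ft_force: [-1.0, -1.3, -1.9]
grip_width: 0.247
grasp_force: 59.0
```

```bash
python3 - <<'E'
from m import *
st()
E
```

```text
t 13.18 nose s -21.9 lat 1.9 z 0.0533 Ffeed -1.39 F [-1.01 -1.28 -1.92] yaw 83.47
```

Emit:
carry_out:
  deltas:
    - [0.02, 0, 0, 0, -1]
    - [0.04, 0, 0, 0, -1]
    - [0.06, 0, 0, 0, -1]
    - [0.08, 0, 0, 0, -1]
    - [0.1, 0, 0, 0, -1]
    - [0.12, 0, 0, 0, -1]
    - [0.14, 0, 0, 0, -1]
    - [0.14, 0, 0, 0, -1]

```text
clock: 14.18
position: [0.5806, -0.0465, 0.0533]
ee_rot: [0.746, 0.666, 0.0, -0.0]
ft_force: [-1.6, -1.7, -1.6]
grip_width: 0.247
grasp_force: 58.9
```

Emit:
carry_out:
  deltas:
    - [0.01, 0, 0, 0, -1]
    - [0.02, 0, 0, 0, -1]
    - [0.03, 0, 0, 0, -1]
    - [0.03, 0, 0, 0, -1]

```text
clock: 14.68
position: [0.581, -0.0425, 0.0534]
ee_rot: [0.746, 0.666, 0.0, -0.0]
ft_force: [-0.1, -3.9, -1.6]
grip_width: 0.25
grasp_force: 58.9
```

Emit:
carry_out:
  deltas:
    - [0.01, 0, 0, 0, -1]
    - [0.02, 0, 0, 0, -1]
    - [0.03, 0, 0, 0, -1]
    - [0.03, 0, 0, 0, -1]

```text
clock: 15.18
position: [0.5816, -0.0379, 0.0534]
ee_rot: [0.746, 0.666, 0.0, -0.0]
ft_force: [-0.4, -1.4, -0.6]
grip_width: 0.246
grasp_force: 58.9
```

Emit:
carry_out:
  deltas:
    - [0.01, 0, 0, 0, -1]
    - [0.02, 0, 0, 0, -1]
    - [0.03, 0, 0, 0, -1]
    - [0.03, 0, 0, 0, -1]

```text
clock: 15.68
position: [0.5821, -0.0334, 0.0534]
ee_rot: [0.746, 0.666, 0.0, -0.0]
ft_force: [-1.4, -1.8, -0.9]
grip_width: 0.249
grasp_force: 58.9
```

```bash
python3 - <<'E'
from m import *
st()
E
```

```text
t 15.68 nose s 12.4 lat 1.8 z 0.0534 Ffeed -1.94 F [-1.37 -1.79 -0.86] yaw 83.46
```

Emit:
carry_out:
  deltas:
    - [0.01, 0, 0, 0, -1]
    - [0.02, 0, 0, 0, -1]
    - [0.03, 0, 0, 0, -1]
    - [0.03, 0, 0, 0, -1]

```text
clock: 16.18
position: [0.5826, -0.029, 0.0534]
ee_rot: [0.746, 0.666, 0.0, -0.0]
ft_force: [-1.3, -1.9, -0.3]
grip_width: 0.245
grasp_force: 59.0
```

Emit:
carry_out:
  deltas:
    - [0.01, 0, 0, 0, -1]
    - [0.02, 0, 0, 0, -1]
    - [0.02, 0, 0, 0, -1]

```text
clock: 16.55
position: [0.5829, -0.0261, 0.0534]
ee_rot: [0.746, 0.666, 0.0, 0.0]
ft_force: [-0.7, -2.4, -0.2]
grip_width: 0.253
grasp_force: 59.0
```

```bash
python3 - <<'E'
from m import *
st()
E
```

```text
t 16.55 nose s 19.7 lat 1.8 z 0.0534 Ffeed -2.48 F [-0.66 -2.42 -0.2 ] yaw 83.45
```

Emit:
carry_out:
  deltas:
    - [0.01, 0, 0, 0, -1]
    - [0.02, 0, 0, 0, -1]
    - [0.025, 0, 0, 0, -1]
    - [0.025, 0, 0, 0, -1]

```text
clock: 17.05
position: [0.5834, -0.0224, 0.0534]
ee_rot: [0.746, 0.666, 0.0, 0.0]
ft_force: [-1.7, -4.0, -0.8]
grip_width: 0.253
grasp_force: 59.0
```

```bash
python3 - <<'E'
from m import *
st()
E
```

```text
t 17.05 nose s 23.5 lat 1.8 z 0.0534 Ffeed -4.13 F [-1.68 -3.96 -0.81] yaw 83.45
```

Emit:
carry_out:
  deltas:
    - [0.01, 0, 0, 0, -1]
    - [0.015, 0, 0, 0, -1]
    - [0.015, 0, 0, 0, -1]

```text
clock: 17.42
position: [0.5836, -0.0202, 0.0534]
ee_rot: [0.746, 0.666, 0.0, 0.0]
ft_force: [-0.8, -3.7, -0.5]
grip_width: 0.248
grasp_force: 59.0
```

```bash
python3 - <<'E'
from m import *
st()
E
```

```text
t 17.43 nose s 25.7 lat 1.8 z 0.0534 Ffeed -3.77 F [-0.81 -3.7  -0.49] yaw 83.45
```

Emit:
carry_out:
  deltas:
    - [0.01, 0, 0, 0, -1]
    - [0.015, 0, 0, 0, -1]
    - [0.015, 0, 0, 0, -1]

```text
clock: 17.8
position: [0.5837, -0.0194, 0.0534]
ee_rot: [0.747, 0.665, -0.001, 0.0]
ft_force: [-1.9, -8.5, 1.6]
grip_width: 0.248
grasp_force: 59.3
```

Emit:
carry_out:
  deltas:
    - [0.01, 0, 0, 0, -1]
    - [0.015, 0, 0, 0, -1]
    - [0.015, 0, 0, 0, -1]

```text
clock: 18.18
position: [0.5839, -0.0184, 0.0535]
ee_rot: [0.747, 0.665, -0.001, 0.001]
ft_force: [-3.6, -12.1, 3.3]
grip_width: 0.246
grasp_force: 59.6
```

```bash
python3 - <<'E'
from m import *
st()
E
```

```text
t 18.18 nose s 27.5 lat 1.9 z 0.0535 Ffeed -12.42 F [ -3.55 -12.09   3.27] yaw 83.35
```

Emit:
carry_out:
  deltas:
    - [-0.003, 0, 0, 0, -1]
    - [-0.003, 0, 0, 0, -1]
    - [-0.003, 0, 0, 0, -1]

```text
clock: 18.55
position: [0.5839, -0.0184, 0.0535]
ee_rot: [0.747, 0.665, -0.001, 0.001]
ft_force: [-3.2, -10.6, 3.3]
grip_width: 0.247
grasp_force: 59.5
```

```bash
python3 - <<'E'
from m import *
st(); p=camera("top"); st()
cv2.imwrite("pics/t6.png",cv2.resize(p["img"][170:260,140:300],None,fx=4,fy=4,interpolation=3)[:,:,::-1])
E
```

```text
t 18.55 nose s 27.5 lat 1.9 z 0.0535 Ffeed -10.89 F [ -3.17 -10.59   3.31] yaw 83.35
t 18.6 nose s 27.5 lat 1.9 z 0.0535 Ffeed -10.68 F [ -3.38 -10.36   3.04] yaw 83.36
```

View pics/t6.png

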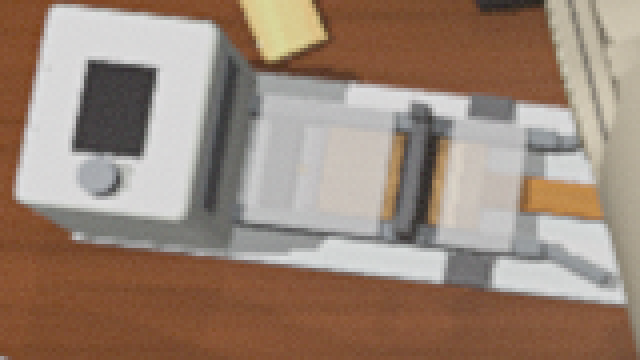

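The plate's front edge (column 320) is flush with the grey stop block and no gap or pin shows. The push is 10.7 N, so I hold it there.

Emit:
carry_out:
  deltas:
    - [0, 0, 0, 0, -1]
    - [0, 0, 0, 0, -1]
    - [0, 0, 0, 0, -1]
    - [0, 0, 0, 0, -1]
    - [0, 0, 0, 0, -1]
    - [0, 0, 0, 0, -1]
    - [0, 0, 0, 0, -1]
    - [0, 0, 0, 0, -1]
    - [0, 0, 0, 0, -1]
    - [0, 0, 0, 0, -1]

```text
clock: 19.85
position: [0.5839, -0.0184, 0.0534]
ee_rot: [0.747, 0.665, -0.001, 0.001]
ft_force: [-3.3, -9.8, 2.6]
grip_width: 0.248
grasp_force: 59.5
```

```bash
python3 - <<'E'
from m import *
st()
E
```

```text
t 19.85 nose s 27.5 lat 1.9 z 0.0534 Ffeed -10.15 F [-3.33 -9.83  2.64] yaw 83.36
```

Emit:
carry_out:
  deltas:
    - [-0.005, 0, 0, 0, -1]
    - [-0.01, 0, 0, 0, -1]
    - [-0.015, 0, 0, 0, -1]
    - [-0.02, 0, 0, 0, -1]
    - [-0.025, 0, 0, 0, -1]
    - [-0.03, 0, 0, 0, -1]
    - [-0.035, 0, 0, 0, -1]
    - [-0.04, 0, 0, 0, -1]
    - [-0.05, 0, 0, 0, -1]
    - [-0.06, 0, 0, 0, -1]
    - [-0.1, 0, 0, 0, -1]
    - [-0.18, 0, 0, 0, -1]
    - [-0.26, 0, 0, 0, -1]
    - [-0.34, 0, 0, 0, -1]
    - [-0.42, 0, 0, 0, -1]
    - [-0.5, 0, 0, 0, -1]
    - [-0.5, 0, 0, 0, -1]

```text
clock: 21.98
position: [0.5753, -0.0923, 0.0533]
ee_rot: [0.747, 0.665, -0.0, 0.0]
ft_force: [-0.5, -0.1, -0.9]
grip_width: 0.246
grasp_force: 58.9
```

Emit:
carry_out:
  deltas:
    - [-0.12, 0, 0, 0, -1]
    - [-0.24, 0, 0, 0, -1]
    - [-0.36, 0, 0, 0, -1]
    - [-0.5, 0, 0, 0, -1]
    - [-0.65, 0, -0.15, 0, -1]
    - [-0.8, 0, -0.25, 0, -1]
    - [-0.95, 0, -0.25, 0, -1]
    - [-1, 0, -0.25, 0, -1]
    - [-1, 0, -0.25, 0, -1]

```text
clock: 23.1
position: [0.558, -0.2402, 0.0905]
ee_rot: [0.747, 0.665, -0.0, -0.0]
ft_force: [0.7, 0.9, -1.0]
grip_width: 0.251
grasp_force: 58.9
```

```bash
python3 - <<'E'
from m import *
st(); go(.551,-.316,.0415,83.4); p=camera("top")
cv2.imwrite("pics/t7.png",cv2.resize(p["img"][170:260,140:300],None,fx=4,fy=4,interpolation=3)[:,:,::-1])
E
```

```text
t 23.1 nose s -195.8 lat 1.7 z 0.0905 Ffeed 0.99 F [ 0.75  0.91 -1.04] yaw 83.39
now [ 0.558  -0.2402  0.0905] yaw 83.39 delta units [-0.507  0.012  0.327] spin -0.0 t 23.1 F [ 0.75  0.91 -1.04] m.z [-0.  0. -1.]
```

View pics/t7.png

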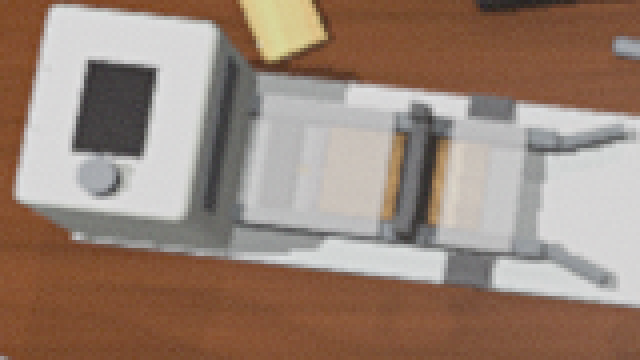

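```bash
python3 - <<'E'
from m import *
p=camera("top")
A=cv2.imread("pics/t6.png").astype(float); B=cv2.imread("pics/t7.png").astype(float)
a,b=[cv2.resize(i,None,fx=.25,fy=.25,interpolation=cv2.INTER_AREA)[38:50].mean(0) for i in(A,B)]
for c in range(60,135,1):
    print(c,a[c].round().astype(int).tolist(),b[c].round().astype(int).tolist(),end=" | " if c%3 else "\n")
# predicted native columns (in crop) for front edge at given s
for s in(.126,.130,.134,.136,.138): print(s,(proj(p,O+u*s+[0,0,.02])-[140,170]).round(1),(proj(p,O+u*(s-.11)+[0,0,.02])-[140,170]).round(1))
E
```

```text
60 [131, 133, 132] [132, 134, 133]
61 [162, 163, 161] [161, 162, 161] | 62 [185, 185, 185] [185, 185, 184] | 63 [198, 198, 197] [198, 198, 198]
64 [199, 199, 199] [199, 199, 199] | 65 [192, 192, 192] [192, 192, 192] | 66 [185, 185, 185] [185, 185, 186]
67 [183, 183, 184] [184, 184, 184] | 68 [184, 184, 184] [183, 184, 184] | 69 [184, 184, 184] [184, 184, 184]
70 [184, 184, 184] [184, 183, 184] | 71 [184, 183, 184] [183, 184, 184] | 72 [182, 181, 183] [182, 182, 182]
73 [182, 181, 182] [181, 182, 182] | 74 [188, 189, 190] [187, 188, 190] | 75 [193, 195, 197] [194, 196, 197]
76 [195, 197, 198] [195, 197, 199] | 77 [195, 195, 197] [195, 196, 198] | 78 [194, 193, 195] [195, 194, 196]
79 [191, 191, 193] [193, 192, 194] | 80 [187, 192, 197] [188, 190, 195] | 81 [186, 194, 202] [186, 193, 200]
82 [187, 195, 203] [187, 194, 202] | 83 [187, 194, 202] [187, 195, 203] | 84 [187, 195, 203] [187, 195, 202]
85 [187, 195, 202] [187, 194, 202] | 86 [187, 196, 203] [187, 195, 202] | 87 [186, 194, 202] [186, 194, 202]
88 [187, 194, 202] [187, 195, 203] | 89 [187, 195, 202] [187, 195, 203] | 90 [186, 1
[... 1085 characters left out ...]
] [187, 194, 201]
121 [182, 189, 196] [189, 192, 196] | 122 [185, 190, 195] [196, 196, 197] | 123 [187, 191, 197] [199, 199, 199]
124 [187, 191, 196] [199, 199, 199] | 125 [187, 192, 196] [199, 199, 199] | 126 [188, 192, 198] [199, 199, 199]
127 [188, 192, 197] [199, 199, 199] | 128 [189, 194, 198] [200, 199, 200] | 129 [180, 185, 191] [194, 194, 194]
130 [140, 154, 167] [177, 177, 176] | 131 [109, 128, 148] [158, 158, 157] | 132 [109, 134, 157] [156, 157, 155]
133 [115, 144, 169] [155, 156, 155] | 134 [115, 145, 169] [153, 154, 152] | 0.126 [84.7 42.9] [124.8  47.7]
0.13 [83.2 42.7] [123.3  47.5]
0.134 [81.7 42.5] [121.9  47.3]
0.136 [81.  42.5] [121.1  47.2]
0.138 [80.3 42.4] [120.4  47.1]
```

The plate stayed put when the stick left: its edge came back by about 0.4 px (1 mm), which matches the buffer's own spring-back. I'll lay the stick down now.

Emit:
carry_out:
  deltas:
    - [-0.2, 0, 0, 0, -1]
    - [-0.4, 0, 0.05, 0, -1]
    - [-0.5, 0, 0.15, 0, -1]
    - [-0.5, 0, 0.25, 0, -1]
    - [-0.5, 0, 0.3, 0, -1]
    - [-0.5, 0, 0.325, 0, -1]
    - [-0.5, 0, 0.325, 0, -1]
    - [-0.5, 0, 0.325, 0, -1]

```text
clock: 24.2
position: [0.5502, -0.3142, 0.0427]
ee_rot: [0.746, 0.666, 0.0, 0.0]
ft_force: [0.1, -0.5, -1.1]
grip_width: 0.248
grasp_force: 58.9
```

```bash
python3 - <<'E'
from m import *
st()
E
```

```text
t 24.2 nose s -270.2 lat 2.4 z 0.0427 Ffeed -0.45 F [ 0.13 -0.47 -1.11] yaw 83.46
```

Emit:
carry_out:
  deltas:
    - [0, 0, 0.01, 0, -1]
    - [0, 0, 0.01, 0, -1]
    - [0, 0, 0.01, 0, -0.2]
    - [0, 0, 0.01, 0, 0.3]
    - [0, 0, 0.01, 0, 0.6]
    - [0, 0, 0.01, 0, 0.6]
    - [0, 0, 0.01, 0, 0.6]
    - [0, 0, -0.1, 0, 0.6]
    - [0, 0, -0.4, 0, 0.6]
    - [0, 0, -0.8, 0, 0.6]
    - [0, 0, -0.8, 0, 0.6]
    - [0, 0, -0.8, 0, 0.6]

```text
clock: 25.7
position: [0.5498, -0.3144, 0.1629]
ee_rot: [0.746, 0.666, 0.0, 0.001]
ft_force: [0.7, 0.1, -1.2]
grip_width: 0.799
grasp_force: 0.0
```

```bash
python3 - <<'E'
from m import *
st(); p=camera("wrist"); C=cloud(p); z=C[...,2]; near=np.hypot(C[...,0]-.55,C[...,1]+.314)
for lo,hi in((.045,.058),(.006,.02)):
    m=((z>lo)&(z<hi)&(near<.15)&(abs((C-[.55,-.314,0])@v)<.03)).astype(np.uint8); n,l,s,_=cv2.connectedComponentsWithStats(m)
    i=1+np.argmax(s[1:,4]); print(rect(C[l==i]),np.median(C[l==i],0).round(4))
p=camera("scene"); save(p,"s9")
E
```

```text
t 25.7 nose s -270.4 lat 2.1 z 0.1629 Ffeed 0.15 F [ 0.65  0.07 -1.25] yaw 83.44
(array([ 550.9, -312.1]), array([22. , 60.3]), 83.26) [ 0.551  -0.3099  0.0514]
(array([ 559.9, -235. ]), array([ 24.1, 105. ]), 83.32) [ 0.5604 -0.2299  0.0116]
```

View pics/s9.png

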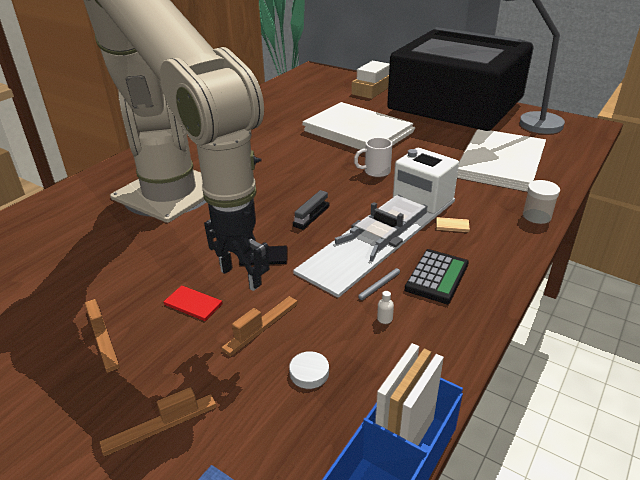

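The stick lies flat on the desk at (260,325), the plate is under the guard, nothing else has moved, and the gripper is clear.

```bash
python3 -c "
from workcell import ticket; print(ticket.hand_in())"
```

```text
the job is handed in; nothing more can be done
None
```

The job is handed in: the blank is home against the stop, pressed for more than a second at 10–12 N (highest reading 12.4 N), and the stick lies flat on the desk with nothing else moved; the feeler pin itself could not be read, so "home" rests on the force rise and the top view.

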